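Draw a channel rail out of the half-covered stock box and hold it

TASK

Take the aluminium channel rail out of the steel stock box on the bench: it is longer than the box's mouth, so slide it back under the deep cover, tip its free end up and draw it out diagonally through the mouth. Finish while still holding the rail in the gripper, still, level, and with all of it at least 5 cm above the top of the box and nothing else carrying it. Leave the carton, the cardboard bin and the can where they are.

Things in the scene. Friction and masses are not known exactly. Their poses are not given: they have to be found in the camera images.
- box: Grey steel stock box fixed to the bench, outside 340 (x) by 148 (y) by 58 (z) mm, all sheet 4 mm. Origin: centre of its underside. Inside 332 by 140 mm, floor at z = 4 mm, covers from z = 54 to 58 mm. Full-width covers: a deep one over x = -166 to -48 mm, a short lip over x = 134 to 166 mm; the mouth between is open. Its +x end points away from the robot, yaw within 0.8 rad.
- box_mouth (a point): Centre of the box's mouth, level with the top of the covers (box x = 43 mm, y = 0, z = 58 mm); axes as the box's. The mouth is 182 mm (x) by 140 mm (y).
- rail_mid (a point): Centre (half-way up) of the loose aluminium U-channel rail, 260 (x) by 20 (y) by 20 (z) mm, open side up, walls 3 mm, 80 to 160 g, balanced at its centre. It starts flat on the box's floor, along the box to within a few degrees, its +x end 8 to 26 mm under the short lip, the other end under the deep cover. It can be gripped across its width through the mouth.
- rail_front (a point): Middle of the rail's +x end face, 130 mm from rail_mid, 10 mm above its underside (the end under the short lip).
- rail_rear (a point): Middle of the rail's -x end face, 130 mm from rail_mid, 10 mm above its underside (the end under the deep cover).
- carton: Bystander: closed cardboard carton, 90 by 60 by 70 mm high, on the bench left of the box; origin: centre of its underside.
- bin: Bystander: open cardboard bin with two small packs in it, 170 by 85 by 70 mm high, on the bench right of the box; origin: centre of its underside.
- can: Bystander: closed can, 60 mm across, 75 mm high, on the bench left of the box; origin: centre of its underside.

How it is judged:
By the outcome, as a careful person would: the job done as asked, in the order asked, and still so for the second after the job is handed in, while the arm keeps its last pose, push and grip.
It also fails if it takes over 40 s, if anything falls off the work surface, if the arm or the gripper's body presses on something with over 40 N, if the wrist force passes 120 N, or if a joint passes its speed limit or range.

ROBOT

A 6-joint arm with a two-finger parallel gripper is mounted at the origin on the work surface. World frame = base frame: x ahead of the robot, y to its left, z up, the work surface at z = 0. Lengths are in m, angles in rad, forces in N, time in s.
With the tool pointing down it reaches from about 0.25 to 0.775 m from the base axis. Payload 4 kg.
Tool frame: the origin (TCP) lies midway between the tips of the shut fingers; the grasp point (between the pads) lies 19 mm behind it; z points along the fingers, y is the direction in which the jaws open and shut (so a half turn about z gives the same grasp; the last joint's range is limited). The gripper opens to 94 mm and grips with 3 to 60 N. Pads are 16 mm wide; open, the fingers measure 119 mm over their backs; the gripper's body (75 mm by 177 mm) begins 78 mm behind the grasp point.
Start: joints at [-1.218, 0.087, 1.371, -0, 1.684, -0.103], TCP at [0.242, -0.494, 0.206] pointing down, gripper open.
Joint ranges: [-3.1, 3.1], [-0.76, 2.03], [0.27, 2.55], [-1.08, 4.22], [0.17, 2.65], [-2.57, 2.57]. Speed limits (rad/s): [2.79, 2.79, 3.14, 3.14, 3.14, 3.14].

INTERFACE

Orientations are given as [roll, pitch, yaw] about the fixed x, y, z axes, in that order (R = Rz(yaw) Ry(pitch) Rx(roll)).
In Python, from bench import robot gives the robot as it stands.
- The arm moves only by the tool servo_tool, never from a script. Its argument "rows" is a list of rows, each a list of 2 entries, a list of its own where there are three numbers: the shift along the tool's x, y, z normalised to -1 to 1, where 1 is 0.08 m, then the turn about the tool's z normalised to -1 to 1, where 1 is pi/2 rad. A call has 1 to 12 rows; each row is the pose to reach, as a shift and turn from the pose commanded when the call began, along the tool's axes at that moment; what a row does not reach only later rows make up. A row lasts 1/12 s, in which the tool goes at most 41.7 mm and 7.16 degrees, less where a joint would pass 70% of its speed; a pose out of reach is approached as far as the arm can. A call with a number of a shift or a turn outside -1 to 1 is refused whole. A call with a gripper value outside its range is refused whole. "grip" is the closure, from -1 (fully open) to 1 (shut), set as the call begins (left out, the last holds). The fingers move at their own pace and stop on an object; the grip force is fixed at half the most. Time passes only in rows, so rows that repeat a pose let the fingers close. It gives the time, the measured TCP pose, the force and the opening at its end, in the units of the state.
- robot.get_obs(): the state, without advancing time (a new reading comes with each control period).
- robot.snapshot(name): name is "scene" or "top" or "wrist"; returns a dict with "pixels" (400x640x3 uint8, red, green, blue), "camera_matrix" (3x3 intrinsics, pixels), "world_from_camera" (4x4, takes a point from camera to world coordinates). Camera axes: x right, y down, z forward; pixel columns grow to the right and rows downward; lengths in m; the calibration is good to about 2 mm. A picture is of the moment at which its call begins. There is no depth.
- robot.close_job(): hands the job in, once; it reports no verdict.
The state is a dict: "time": time; "joint_positions": joint angles; "qvel": joint speeds; "joint_torque": joint torques, N m; "tool_pos": TCP position; "ee_rot": TCP orientation; "wrist_force": force on the tool from outside, world axes, zero at the start; "wrist_torque": the same for the moment, N m; "width": finger opening in m.
Only numpy, scipy, OpenCV 4.12 (cv2) and the standard library are available. Lean on these libraries where they do the work, as an engineer would, in place of code of your own. Each camera call takes 0.05 s, during which the arm holds its last target.

## Working session

There is one attempt and no reset: what is moved stays moved. The work goes in short steps, Python scripts to look and compute and a tool call to move; the robot and the scene stay as the last step left them, time stands still between calls to the robot, and variables do not carry over. Pictures are saved under pics/ and viewed, and the job is handed in when it is done.

Besides the shell and the picture viewer there is one more tool, called after "Emit:" by a JSON object that holds its "fn" and its "kwargs". servo_tool: Moves the arm, as the interface text tells. Its arguments: {"type":"object","properties":{"rows":{"type":"array"},"grip":{"type":"number"}},"required":["rows"]}

```bash
ls; mkdir -p pics; cat > h.py <<'E'
import numpy as np, cv2
from bench import robot
def snap(n,f):
    s=robot.snapshot(n); cv2.imwrite(f'pics/{f}.png',s['pixels'][:,:,::-1]); np.savez(f'pics/{f}.npz',**s); return s
def load(f): return dict(np.load(f'pics/{f}.npz'))
def ray(s,uv,z):
    uv=np.atleast_2d(np.array(uv,float)); K=s['camera_matrix'];T=s['world_from_camera']
    d=np.c_[uv,np.ones(len(uv))]@np.linalg.inv(K).T@T[:3,:3].T; o=T[:3,3]
    return o+d*((z-o[2])/d[:,2])[:,None]
def proj(s,P):
    P=np.atleast_2d(P);T=np.linalg.inv(s['world_from_camera']);c=P@T[:3,:3].T+T[:3,3];p=c@s['camera_matrix'].T
    return p[:,:2]/p[:,2:]
E
python3 - <<'E'
from h import *
for n in ['top','scene','wrist']: s=snap(n,n+'0'); print(n,s['world_from_camera'].round(3).tolist(),s['camera_matrix'].round(1).tolist())
o=robot.get_obs(); print(o)
E
```

```text
pics
top [[-0.015, -0.996, 0.091, 0.39], [-1.0, 0.014, -0.018, -0.003], [0.016, -0.091, -0.996, 1.416], [0.0, 0.0, 0.0, 1.0]] [[434.9, 0.0, 315.8], [0.0, 434.9, 208.4], [0.0, 0.0, 1.0]]
scene [[-0.852, 0.282, -0.441, 1.0], [0.523, 0.494, -0.695, 0.724], [0.022, -0.823, -0.568, 0.69], [0.0, 0.0, 0.0, 1.0]] [[403.5, 0.0, 316.6], [0.0, 403.5, 205.2], [0.0, 0.0, 1.0]]
wrist [[0.441, -0.861, -0.254, 0.316], [-0.898, -0.423, -0.122, -0.459], [-0.002, 0.281, -0.96, 0.382], [0.0, 0.0, 0.0, 1.0]] [[278.5, 0.0, 320.0], [0.0, 278.5, 198.1], [0.0, 0.0, 1.0]]
{'time': 0.15, 'joint_positions': array([-1.21808713e+00,  8.78013994e-02,  1.37186346e+00,  6.27325238e-06,
        1.68357040e+00, -1.03072070e-01]), 'qvel': array([-0.00124912, -0.00366424, -0.00479168, -0.00086211, -0.00197622,
       -0.00022672]), 'joint_torque': array([ 1.16012885e-03, -3.40644693e+01, -3.02792394e+01,  7.17334868e-02,
        3.04958399e-02, -1.10922763e-04]), 'tool_pos': array([ 0.24196407, -0.49347475,  0.20458633]), 'ee_rot': array([-3.13995940e+00, -1.75209407e-04,  4.55781820e-01]), 'wrist_force': array([-0.28816531,  0.1349755 ,  0.3529956 ]), 'wrist_torque': array([-0.01248959,  0.02624892,  0.01109872]), 'width': 0.09417075388789602}
```

View pics/top0.png

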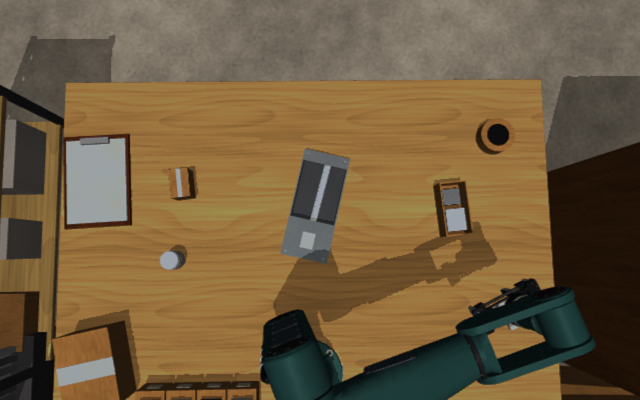

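View pics/scene0.png

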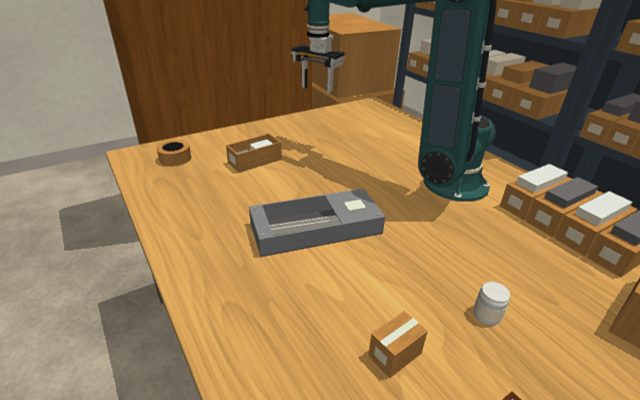

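View pics/wrist0.png

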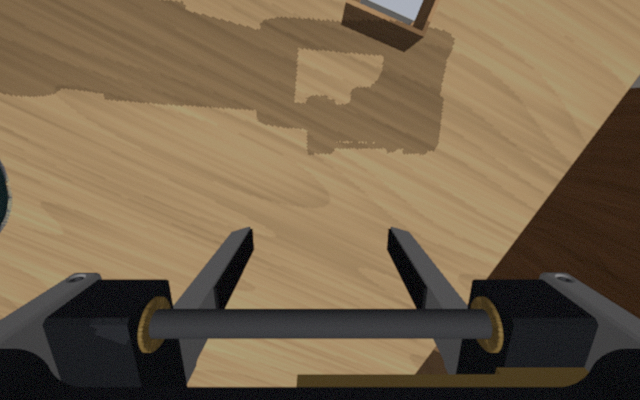

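```bash
python3 - <<'E'
from h import *
s=load('top0'); im=s['pixels'][:,:,::-1]
c=im[140:272,270:362]; cv2.imwrite('pics/topcrop.png',cv2.resize(c,None,fx=4.5,fy=4.5,interpolation=cv2.INTER_CUBIC))
hsv=cv2.cvtColor(im,cv2.COLOR_BGR2HSV)
m=((hsv[...,1]<60)).astype(np.uint8); m[:, :270]=0;m[:,362:]=0;m[:140]=0;m[266:]=0
m=cv2.morphologyEx(m,cv2.MORPH_OPEN,np.ones((3,3)))
cs,_=cv2.findContours(m,0,2); c=max(cs,key=cv2.contourArea); print(cv2.contourArea(c)); r=cv2.minAreaRect(c);b=cv2.boxPoints(r);print(r,b)
for z in (0.058,): 
    P=ray(s,b,z);print(P.round(4)); print([np.linalg.norm(P[i]-P[(i+1)%4]).round(4) for i in range(4)],P.mean(0))
E
```

```text
4877.0
((315.0224609375, 205.7359619140625), (47.145545959472656, 107.55780029296875), 12.994616508483887) [[279.96063 252.83707]
 [304.14606 148.0337 ]
 [350.0843  158.63486]
 [325.89886 263.43823]]
[[ 0.3775  0.086   0.058 ]
 [ 0.7073  0.0067  0.058 ]
 [ 0.6714 -0.1386  0.058 ]
 [ 0.3426 -0.0561  0.058 ]]
[np.float64(0.3393), np.float64(0.1497), np.float64(0.3391), np.float64(0.1463)] [ 0.52470123 -0.02552572  0.058     ]
```

View pics/topcrop.png

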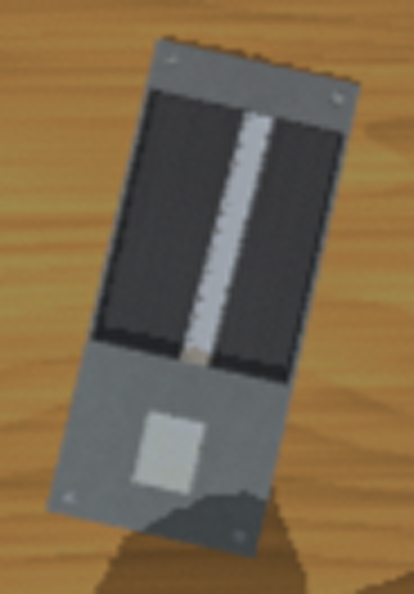

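```bash
python3 - <<'E'
from h import *
s=load('top0'); im=s['pixels'].astype(int)
C=np.array([.5247,-.0255]);yaw=-.241;R=np.array([[np.cos(yaw),-np.sin(yaw)],[np.sin(yaw),np.cos(yaw)]])
v=im.sum(2); m=(v>400).astype(np.uint8); m[:,:270]=0;m[:,362:]=0;m[:160]=0;m[222:]=0
sat=im.max(2)-im.min(2); m[sat>50]=0
n,l,st,ce=cv2.connectedComponentsWithStats(m); print(st)
i=1+np.argmax(st[1:,4]); ys,xs=np.where(l==i)
pb=(ray(s,np.c_[xs,ys],.024)[:,:2]-C)@R
print(pb[:,0].min(),pb[:,0].max())
f=np.polyfit(pb[:,0],pb[:,1],1); print('y=',f, 'width',np.ptp(pb[:,1]-np.polyval(f,pb[:,0])))
print(np.c_[ys[:3],xs[:3]])
E
```

```text
[[     0      0    640    400 255697]
 [   311    165     19     54    303]]
-0.03713665943502416 0.1388972244818453
y= [-0.03232745 -0.00450482] width 0.01857233015111235
[[165 326]
 [166 325]
 [166 326]]
```

Emit:
{"fn": "servo_tool", "kwargs": {"rows": [[[0.2, -0.2, 0], 0.08], [[0.4, -0.4, 0], 0.155], [[0.6, -0.6, 0], 0.23], [[0.8, -0.8, 0], 0.31], [[0.95, -0.95, 0], 0.39], [[1, -1, 0], 0.464], [[1, -1, 0], 0.464]], "grip": -0.3}}

```text
time: 0.73
tool_pos: [0.2792, -0.3854, 0.2055]
ee_rot: [-3.141, -0.0, -0.273]
wrist_force: [-0.1, -1.2, -1.5]
width: 0.061
```

```bash
cat >> h.py <<'E'
C=np.array([.5247,-.0255]);YAW=-.241
def b2w(x,y): c,s=np.cos(YAW),np.sin(YAW); return C+np.array([c*x-s*y,s*x+c*y])
def w2b(p): c,s=np.cos(YAW),np.sin(YAW); d=np.array(p)[...,:2]-C; return np.stack([c*d[...,0]+s*d[...,1],-s*d[...,0]+c*d[...,1]],-1)
def plan(target,yaw=None):
    from scipy.spatial.transform import Rotation as Rn
    o=robot.get_obs(); R=Rn.from_euler('xyz',o['ee_rot']).as_matrix()
    print('t',o['time'],'tcp',o['tool_pos'].round(4),'box',w2b(o['tool_pos']).round(4),'rot',o['ee_rot'].round(3),'F',o['wrist_force'].round(1),'w',o['width'],'q',o['joint_positions'].round(2))
    if target is not None: print('shift norm',(R.T@(np.array(target)-o['tool_pos'])/.08).round(3))
    if yaw is not None: print('turn norm',(-(yaw-o['ee_rot'][2])/(np.pi/2)).round(3))
E
python3 - <<'E'
from h import *
plan([*b2w(.05,-.006),.2],-.273)
E
```

```text
t 0.7333 tcp [ 0.2792 -0.3854  0.2055] box [-0.1525 -0.4081] rot [-3.141 -0.    -0.273] F [-0.1 -1.2 -1.5] w 0.06098796716668184 q [-1.06 -0.08  1.54  0.    1.68  0.78]
shift norm [ 2.369 -5.105  0.07 ]
turn norm -0.0
```

Emit:
{"fn": "servo_tool", "kwargs": {"rows": [[[0.2, -0.4, 0], 0], [[0.4, -0.8, 0], 0], [[0.5, -1, 0], 0]]}}

```text
time: 0.98
tool_pos: [0.3401, -0.319, 0.2053]
ee_rot: [-3.14, -0.0, -0.269]
wrist_force: [-1.3, 0.5, -1.3]
width: 0.0613
```

Emit:
{"fn": "servo_tool", "kwargs": {"rows": [[[0.2, -0.4, 0], 0], [[0.4, -0.8, 0], 0], [[0.5, -1, 0], 0]]}}

```text
time: 1.23
tool_pos: [0.4006, -0.2523, 0.2052]
ee_rot: [-3.14, -0.0, -0.268]
wrist_force: [0.1, -0.2, -0.9]
width: 0.0609
```

Emit:
{"fn": "servo_tool", "kwargs": {"rows": [[[0.2, -0.4, 0], 0], [[0.4, -0.8, 0], 0], [[0.5, -1, 0], 0]]}}

```text
time: 1.48
tool_pos: [0.4608, -0.186, 0.2051]
ee_rot: [-3.14, -0.0, -0.268]
wrist_force: [0.1, -0.6, 0.2]
width: 0.0612
```

Emit:
{"fn": "servo_tool", "kwargs": {"rows": [[[0.2, -0.4, 0], 0], [[0.4, -0.8, 0], 0], [[0.5, -1, 0], 0]]}}

```text
time: 1.73
tool_pos: [0.521, -0.1196, 0.2048]
ee_rot: [-3.14, 0.0, -0.268]
wrist_force: [0.5, -0.1, -0.1]
width: 0.0609
```

Emit:
{"fn": "servo_tool", "kwargs": {"rows": [[[0.15, -0.4, 0], 0], [[0.3, -0.8, 0], 0], [[0.37, -1, 0], 0], [[0.37, -1, 0], 0], [[0.37, -1, 0], 0]]}}

```text
time: 2.15
tool_pos: [0.5693, -0.0528, 0.2046]
ee_rot: [3.141, 0.001, -0.27]
wrist_force: [0.3, -1.0, 0.4]
width: 0.0612
```

```bash
python3 - <<'E'
from h import *
s=snap('wrist','wrist1')
plan([*b2w(.05,-.006),.1],-.273)
E
```

```text
t 2.2 tcp [ 0.569  -0.0535  0.2049] box [ 0.0497 -0.0166] rot [ 3.14e+00  1.00e-03 -2.72e-01] F [-0.3 -0.4 -0.7] w 0.060934511243495526 q [-0.19  0.14  1.32 -0.    1.69  1.65]
shift norm [ 0.002 -0.134  1.311]
turn norm 0.001
```

View pics/wrist1.png

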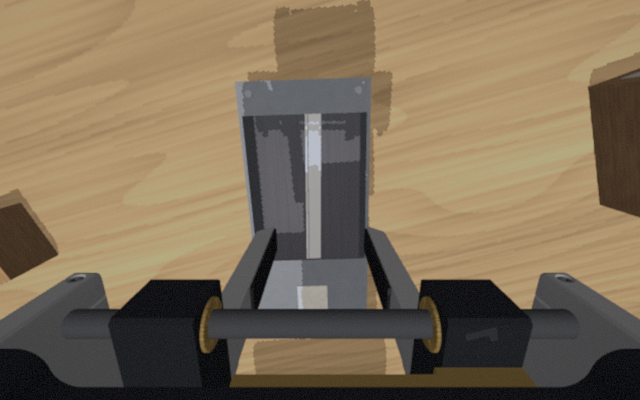

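```bash
python3 - <<'E'
from h import *
s=load('wrist1'); im=s['pixels'].astype(int); v=im.sum(2)
L=[];
for r in range(130,250,4):
    row=v[r,285:345]; 
    x=np.where(row>430)[0]+285
    if len(x): L.append((x.mean()+0.0,r,len(x)))
L=np.array(L); print(L[::5])
P=ray(s,L[:,:2],.024); f=np.polyfit(P[:,0],P[:,1],1); print('rail yaw',np.arctan(f[0]))
pb=w2b(P); print(np.polyfit(pb[:,0],pb[:,1],1), pb[:,0].min(),pb[:,0].max())
o=robot.get_obs(); 
print('rail y at tcp x',np.polyval(f,o['tool_pos'][0]),'tcp',o['tool_pos'])
# box corners far + cover edge
print(w2b(ray(s,[[236,82],[370,79],[246,116],[365,114],[252,259],[368,259]],.058)).round(4))
E
```

```text
[[312.5        130.          16.        ]
 [312.5        150.          16.        ]
 [312.5        170.          16.        ]
 [313.33333333 190.          12.        ]
 [313.41666667 210.          12.        ]
 [313.81818182 230.          11.        ]]
rail yaw -0.261463713838112
[-0.02047457 -0.00700243] -0.04345952136288182 0.11602476191638439
rail y at tcp x -0.04458951011958623 tcp [ 0.56895399 -0.05350321  0.20485553]
[[ 0.1704  0.0703]
 [ 0.1693 -0.0745]
 [ 0.1349  0.0631]
 [ 0.1333 -0.0698]
 [-0.043   0.0738]
 [-0.0473 -0.0768]]
```

Emit:
{"fn": "servo_tool", "kwargs": {"rows": [[[0, -0.12, 0.3], 0], [[0, -0.12, 0.6], 0], [[0, -0.12, 0.9], 0], [[0, -0.12, 1], 0], [[0, -0.12, 1], 0], [[0, -0.12, 1], 0]]}}

```text
time: 2.7
tool_pos: [0.5716, -0.0446, 0.126]
ee_rot: [3.141, -0.0, -0.274]
wrist_force: [0.9, 0.3, 0.3]
width: 0.061
```

Emit:
{"fn": "servo_tool", "kwargs": {"rows": [[[0, 0, 0.2], 0], [[0, 0, 0.4], 0], [[0, 0, 0.6], 0], [[0, 0, 0.8], 0], [[0, 0, 0.9], 0], [[0, 0, 0.95], 0], [[0, 0, 0.95], 0], [[0, 0, 0.95], 0]]}}

```text
time: 3.37
tool_pos: [0.5727, -0.0439, 0.0509]
ee_rot: [-3.141, -0.002, -0.273]
wrist_force: [0.4, -0.1, 0.8]
width: 0.0607
```

```bash
python3 - <<'E'
from h import *
s=snap('wrist','wrist2')
plan([*b2w(.05,-.007),.008],-.265)
E
```

```text
t 3.4167 tcp [ 0.5729 -0.0438  0.0511] box [ 0.0511 -0.0063] rot [-3.141e+00 -3.000e-03 -2.730e-01] F [ 0.4  0.3 -0.1] w 0.0610405750997283 q [-0.17  0.22  1.53 -0.    1.39  1.67]
shift norm [-0.015  0.009  0.539]
turn norm -0.005
```

View pics/wrist2.png

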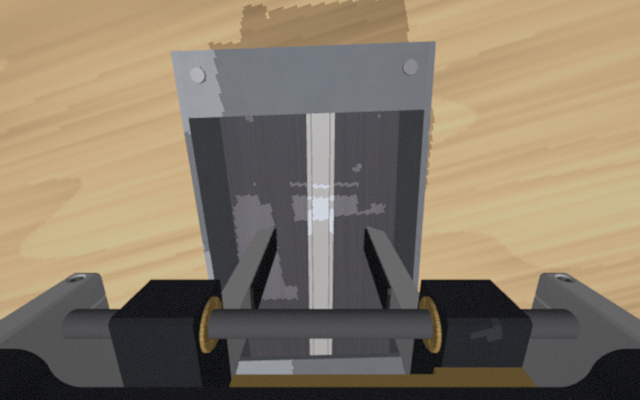

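The wrist view shows the rail at columns 307–334, centred between the fingertips (275 and 365) and parallel to the tool. I'll descend and grip.

Emit:
{"fn": "servo_tool", "kwargs": {"rows": [[[0, 0, 0.15], 0], [[0, 0, 0.3], 0], [[0, 0, 0.43], 0], [[0, 0, 0.5], 0], [[0, 0, 0.54], 0], [[0, 0, 0.54], 0], [[0, 0, 0.54], 0]]}}

```text
time: 4.0
tool_pos: [0.5718, -0.0435, 0.006]
ee_rot: [3.142, 0.0, -0.273]
wrist_force: [-0.8, 0.2, 0.5]
width: 0.0609
```

Emit:
{"fn": "servo_tool", "kwargs": {"rows": [[[0, 0, 0], 0], [[0, 0, 0], 0], [[0, 0, 0], 0], [[0, 0, 0], 0], [[0, 0, 0], 0], [[0, 0, 0], 0], [[0, 0, 0], 0], [[0, 0, 0], 0]], "grip": 1}}

```text
time: 4.67
tool_pos: [0.5718, -0.0436, 0.0063]
ee_rot: [3.141, -0.0, -0.273]
wrist_force: [0.4, 1.2, 0.0]
width: 0.0199
```

```bash
python3 - <<'E'
from h import *
plan(None)
E
```

```text
t 4.6667 tcp [ 0.5718 -0.0436  0.0063] box [ 0.05   -0.0063] rot [ 3.141 -0.    -0.273] F [0.4 1.2 0. ] w 0.019898059505887647 q [-0.17  0.26  1.58 -0.    1.3   1.67]
```

Emit:
{"fn": "servo_tool", "kwargs": {"rows": [[[0, 0, -0.02], 0], [[-0.08, 0, -0.02], 0], [[-0.18, 0, -0.02], 0], [[-0.28, 0, -0.02], 0], [[-0.38, 0, -0.02], 0], [[-0.46, 0, -0.02], 0], [[-0.52, 0, -0.02], 0], [[-0.55, 0, -0.02], 0], [[-0.55, 0, -0.02], 0], [[-0.55, 0, -0.02], 0]]}}

```text
time: 5.5
tool_pos: [0.5295, -0.0317, 0.0081]
ee_rot: [3.142, -0.001, -0.273]
wrist_force: [0.4, -0.1, -1.0]
width: 0.0197
```

```bash
python3 - <<'E'
from h import *
plan(None); s=snap('wrist','wrist3'); t=snap('scene','scene3')
cv2.imwrite('pics/sc3.png',cv2.resize(t['pixels'][120:270,220:420,::-1],None,fx=4,fy=4,interpolation=cv2.INTER_CUBIC))
E
```

```text
t 5.5 tcp [ 0.5295 -0.0317  0.0081] box [ 0.0062 -0.0049] rot [ 3.142e+00 -1.000e-03 -2.730e-01] F [ 0.4 -0.1 -1. ] w 0.01967003595734904 q [-0.17  0.17  1.69 -0.    1.29  1.68]
```

View pics/wrist3.png

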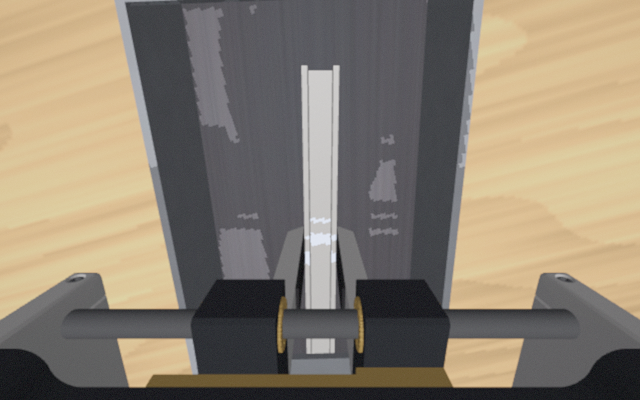

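View pics/sc3.png

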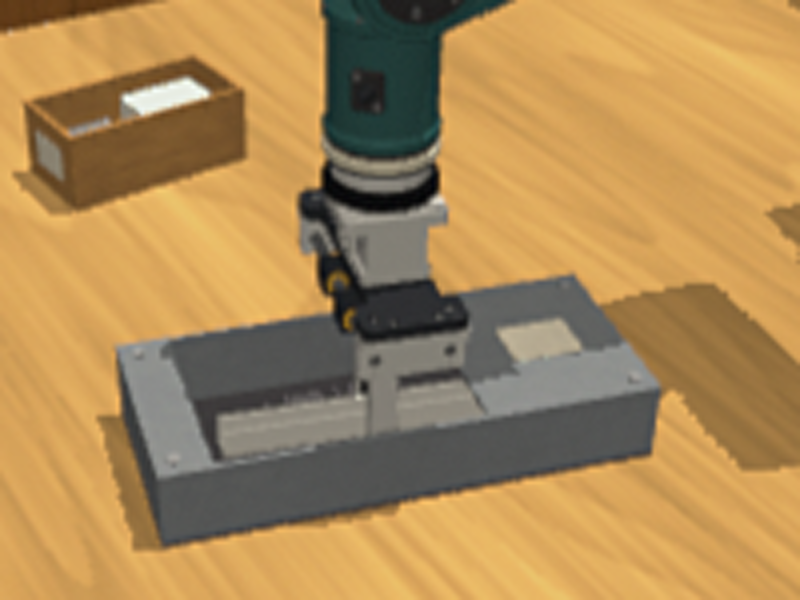

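```bash
python3 - <<'E'
from h import *
s=load('wrist3'); print(w2b(ray(s,[[303,66],[339,66]],.026)))
E
```

```text
[[ 0.11449634 -0.00061177]
 [ 0.11389711 -0.0195447 ]]
```

Emit:
{"fn": "servo_tool", "kwargs": {"rows": [[[0, 0, -0.07], 0], [[0, 0, -0.14], 0], [[0, 0, -0.21], 0], [[0, 0, -0.27], 0], [[0, 0, -0.32], 0], [[0, 0, -0.36], 0], [[0, 0, -0.4], 0], [[0, 0, -0.4], 0]]}}

```text
time: 6.27
tool_pos: [0.5297, -0.0318, 0.04]
ee_rot: [3.142, -0.001, -0.273]
wrist_force: [1.4, 0.6, -4.0]
width: 0.0196
```

```bash
python3 - <<'E'
from h import *
plan(None); t=snap('scene','scene4')
cv2.imwrite('pics/sc4.png',cv2.resize(t['pixels'][120:270,220:420,::-1],None,fx=4,fy=4,interpolation=cv2.INTER_CUBIC))
E
```

```text
t 6.2667 tcp [ 0.5297 -0.0318  0.04  ] box [ 0.0064 -0.0049] rot [ 3.142e+00 -1.000e-03 -2.730e-01] F [ 1.4  0.6 -4. ] w 0.01958403375719157 q [-0.17  0.14  1.65 -0.    1.35  1.68]
```

View pics/sc4.png

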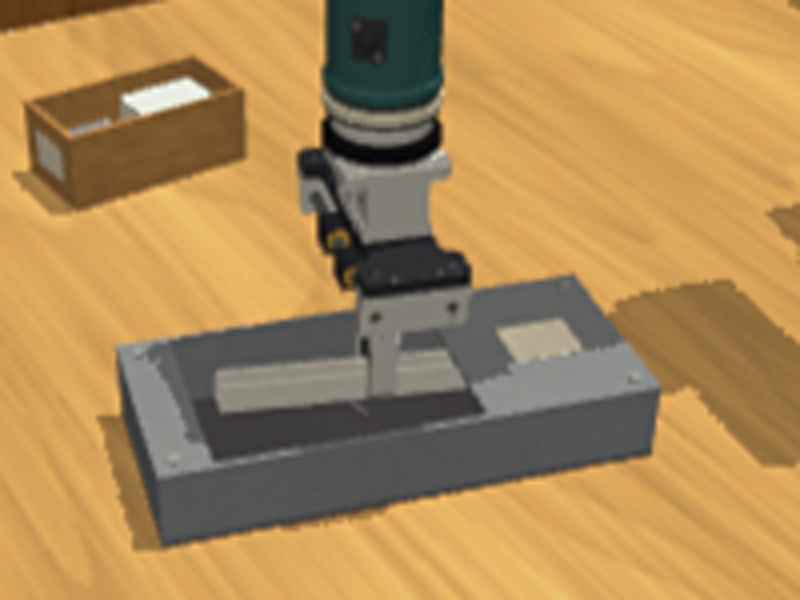

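The rail was lifted level, and the cover edge is now starting to tip it (−4 N). I'll keep raising.

Emit:
{"fn": "servo_tool", "kwargs": {"rows": [[[0, 0, -0.03], 0], [[0, 0, -0.06], 0], [[0, 0, -0.09], 0], [[0, 0, -0.12], 0], [[0, 0, -0.12], 0]]}}

```text
time: 6.73
tool_pos: [0.5285, -0.0315, 0.0494]
ee_rot: [3.141, 0.002, -0.273]
wrist_force: [-0.5, 0.3, -6.5]
width: 0.0198
```

```bash
python3 - <<'E'
from h import *
plan(None); t=snap('scene','scene5'); snap('wrist','wrist5')
cv2.imwrite('pics/sc5.png',cv2.resize(t['pixels'][120:270,220:420,::-1],None,fx=4,fy=4,interpolation=cv2.INTER_CUBIC))
E
```

```text
t 6.7333 tcp [ 0.5285 -0.0315  0.0494] box [ 0.0051 -0.0049] rot [ 3.141e+00  2.000e-03 -2.730e-01] F [-0.5  0.3 -6.5] w 0.01983392740861128 q [-0.17  0.13  1.64 -0.    1.37  1.68]
```

View pics/sc5.png

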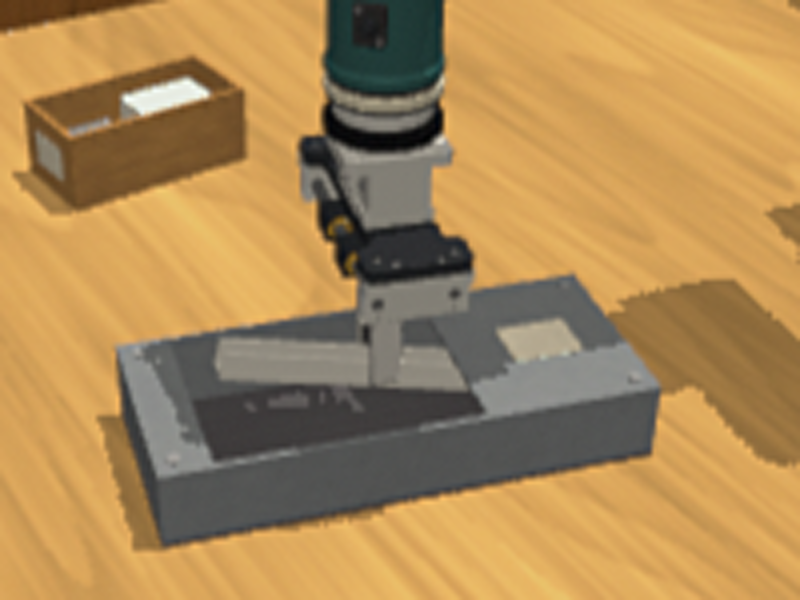

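View pics/wrist5.png

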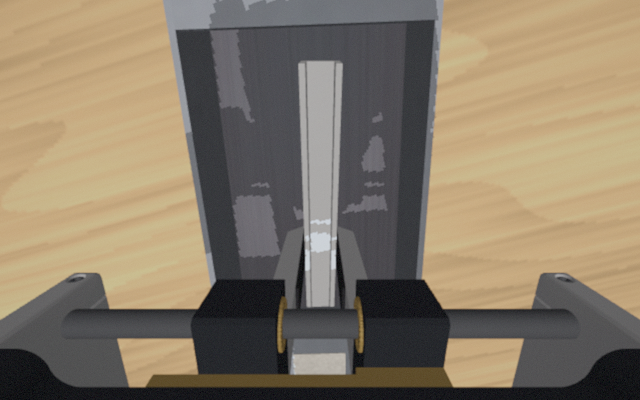

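```bash
python3 - <<'E'
from h import *
from scipy.optimize import brentq
for n,a,b in [('wrist3',(303,66.5),(339.5,66.5)),('wrist5',(299,61.5),(342,61.5))]:
    s=load(n)
    f=lambda z: np.linalg.norm(np.subtract(*ray(s,[a,b],z)))-.02
    z=brentq(f,0,.15); print(n,z,w2b(ray(s,[a,b],z)))
# two-view: scene: near-top-front corner
s=load('scene5'); cs=s['pixels']; w=load('wrist5')
c=np.array([218,339])/4+[220,120]   # front top corner near the camera's far side
print(c)
for z in (.05,.06,.07,.08,.09): print(z,w2b(ray(s,[c],z)).round(3), w2b(ray(w,[(299,61.5),(342,61.5)],z)).round(3).tolist())
E
```

```text
wrist3 0.019450165444087855 [[ 0.11529868 -0.00026352]
 [ 0.11466601 -0.02025351]]
wrist5 0.08493440115126188 [[ 0.11262547  0.0002331 ]
 [ 0.1119944  -0.01975694]]
[274.5  204.75]
0.05 [[ 0.099 -0.07 ]] [[0.119, 0.002], [0.118, -0.022]]
0.06 [[ 0.102 -0.056]] [[0.117, 0.002], [0.116, -0.022]]
0.07 [[ 0.105 -0.041]] [[0.115, 0.001], [0.114, -0.021]]
0.08 [[ 0.108 -0.027]] [[0.113, 0.001], [0.113, -0.02]]
0.09 [[ 0.111 -0.013]] [[0.112, -0.0], [0.111, -0.019]]
```

Emit:
{"fn": "servo_tool", "kwargs": {"rows": [[[0, 0, -0.02], 0], [[0, 0, -0.035], 0], [[0, 0, -0.035], 0], [[0.06, 0, -0.048], 0], [[0.14, 0, -0.065], 0], [[0.22, 0, -0.083], 0], [[0.3, 0, -0.1], 0], [[0.38, 0, -0.115], 0], [[0.44, 0, -0.127], 0], [[0.48, 0, -0.135], 0], [[0.5, 0, -0.14], 0], [[0.5, 0, -0.14], 0]]}}

```text
time: 7.83
tool_pos: [0.5684, -0.0426, 0.0609]
ee_rot: [3.142, -0.001, -0.273]
wrist_force: [-0.0, -0.0, -1.8]
width: 0.0199
```

```bash
python3 - <<'E'
from h import *
plan(None); t=snap('scene','scene6'); snap('wrist','wrist6')
cv2.imwrite('pics/sc6.png',cv2.resize(t['pixels'][120:270,220:420,::-1],None,fx=4,fy=4,interpolation=cv2.INTER_CUBIC))
E
```

```text
t 7.8333 tcp [ 0.5684 -0.0426  0.0609] box [ 0.0466 -0.0062] rot [ 3.142e+00 -1.000e-03 -2.730e-01] F [-0.  -0.  -1.8] w 0.019869990900313553 q [-0.17  0.2   1.53 -0.    1.41  1.67]
```

View pics/sc6.png

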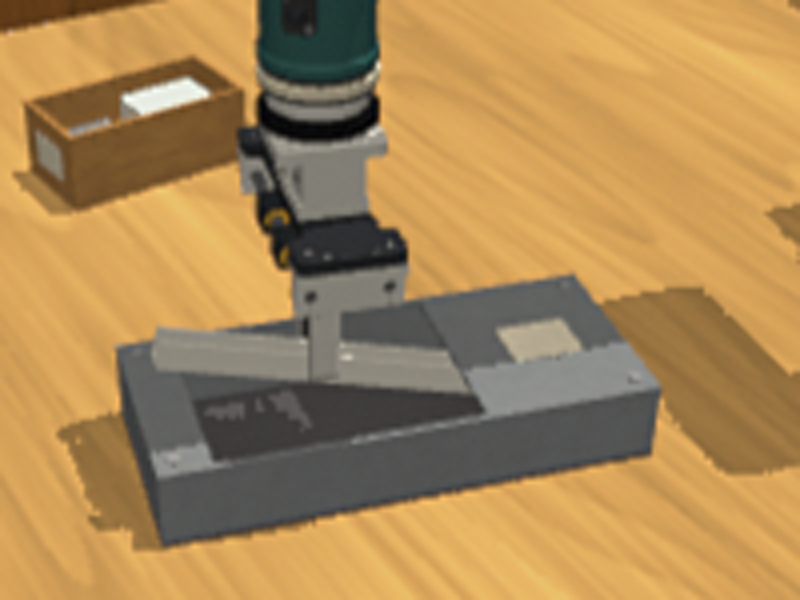

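View pics/wrist6.png

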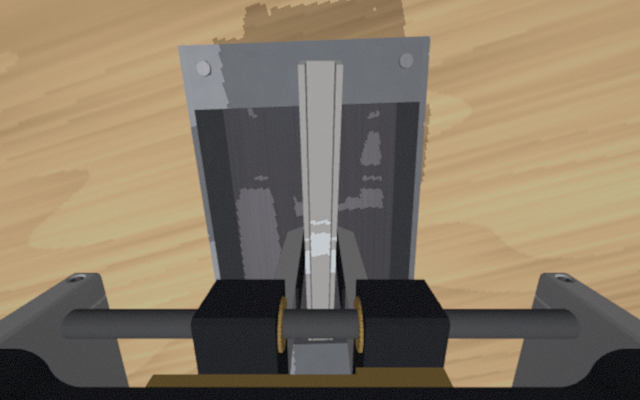

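Emit:
{"fn": "servo_tool", "kwargs": {"rows": [[[0.06, 0, -0.01], 0], [[0.14, 0, -0.023], 0], [[0.22, 0, -0.036], 0], [[0.3, 0, -0.05], 0], [[0.4, 0, -0.066], 0], [[0.5, 0, -0.083], 0], [[0.6, 0, -0.1], 0], [[0.7, 0, -0.116], 0], [[0.8, 0, -0.133], 0], [[0.88, 0, -0.147], 0], [[0.95, 0, -0.16], 0], [[0.95, 0, -0.16], 0]]}}

```text
time: 8.93
tool_pos: [0.6423, -0.0634, 0.0737]
ee_rot: [3.142, -0.001, -0.273]
wrist_force: [0.5, -0.1, -1.8]
width: 0.0195
```

```bash
python3 - <<'E'
from h import *
plan(None); t=snap('scene','scene7'); u=snap('top','top7')
cv2.imwrite('pics/sc7.png',cv2.resize(t['pixels'][120:270,220:420,::-1],None,fx=4,fy=4,interpolation=cv2.INTER_CUBIC))
cv2.imwrite('pics/tc7.png',cv2.resize(u['pixels'][120:270,250:390,::-1],None,fx=4,fy=4,interpolation=cv2.INTER_CUBIC))
E
```

```text
t 8.9333 tcp [ 0.6423 -0.0634  0.0737] box [ 0.1232 -0.0087] rot [ 3.142e+00 -1.000e-03 -2.730e-01] F [ 0.5 -0.1 -1.8] w 0.019465953248952683 q [-0.19  0.35  1.32 -0.    1.47  1.66]
```

View pics/sc7.png

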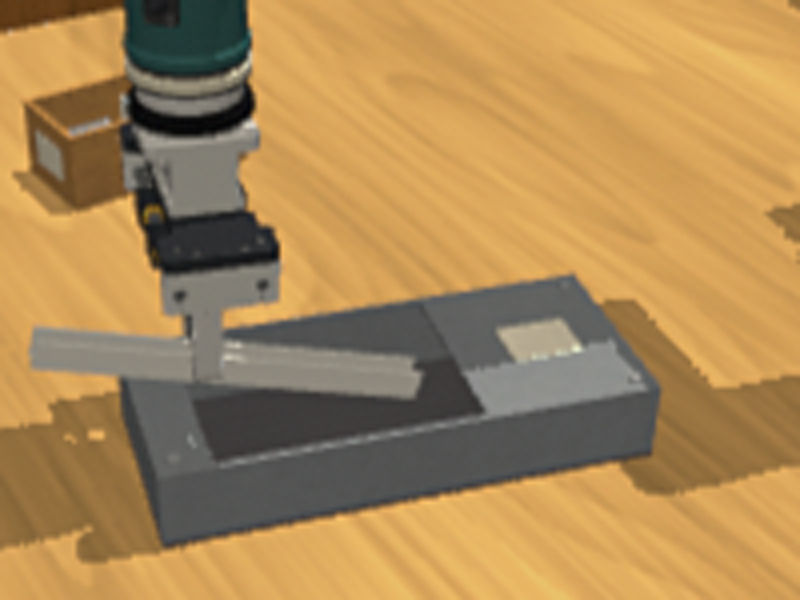

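View pics/tc7.png

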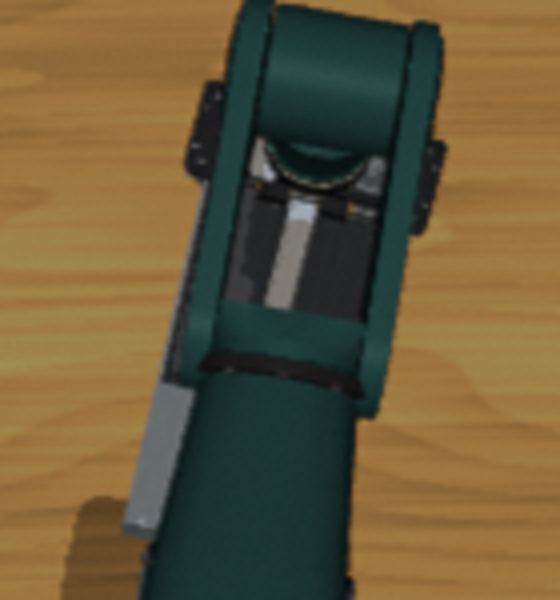

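Everything is clear of the box and the rail's rear end is free in the mouth. I'll raise it, bring it back over the box, and level it by lowering its low end onto the deep cover.

Emit:
{"fn": "servo_tool", "kwargs": {"rows": [[[0, 0, -0.1], 0], [[0, 0, -0.25], 0], [[0, 0, -0.4], 0], [[0, 0, -0.55], 0], [[0, 0, -0.7], 0], [[-0.1, 0, -0.8], 0], [[-0.25, 0, -0.85], 0], [[-0.4, 0, -0.85], 0], [[-0.6, 0, -0.85], 0], [[-0.8, 0, -0.85], 0], [[-0.95, 0, -0.85], 0], [[-0.97, 0, -0.85], 0]]}}

```text
time: 10.03
tool_pos: [0.5644, -0.0413, 0.1426]
ee_rot: [-3.141, 0.0, -0.273]
wrist_force: [-0.8, 0.5, -1.7]
width: 0.02
```

```bash
python3 - <<'E'
from h import *
plan([*b2w(.045,-.006),.06]); t=snap('scene','scene8')
cv2.imwrite('pics/sc8.png',cv2.resize(t['pixels'][90:240,220:420,::-1],None,fx=4,fy=4,interpolation=cv2.INTER_CUBIC))
E
```

```text
t 10.0333 tcp [ 0.5644 -0.0413  0.1426] box [ 0.0424 -0.0058] rot [-3.141  0.    -0.273] F [-0.8  0.5 -1.7] w 0.020015129017006188 q [-0.17  0.14  1.43  0.    1.56  1.67]
shift norm [3.300e-02 1.000e-03 1.032e+00]
```

View pics/sc8.png

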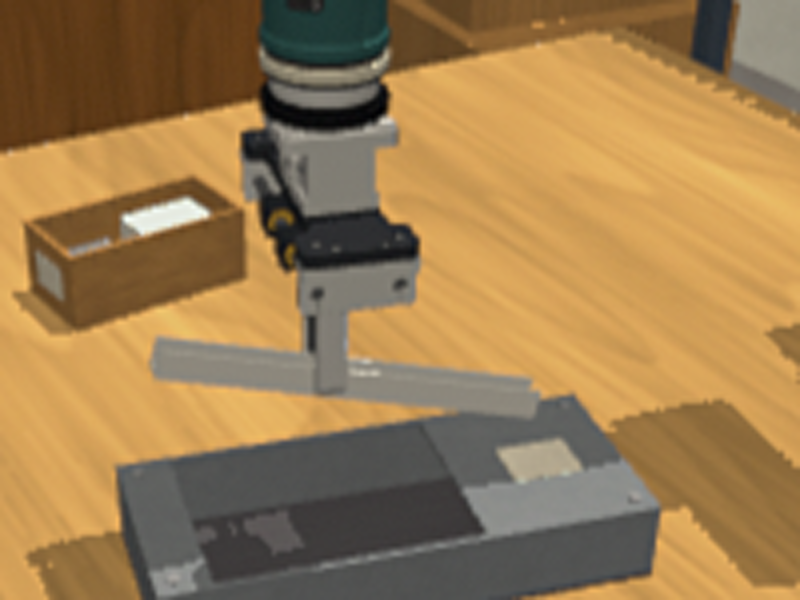

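Emit:
{"fn": "servo_tool", "kwargs": {"rows": [[[0.02, 0, 0.12], 0], [[0.04, 0, 0.27], 0], [[0.04, 0, 0.42], 0], [[0.04, 0, 0.52], 0], [[0.04, 0, 0.6], 0], [[0.04, 0, 0.68], 0], [[0.04, 0, 0.76], 0], [[0.04, 0, 0.84], 0], [[0.04, 0, 0.9], 0], [[0.04, 0, 0.94], 0], [[0.04, 0, 0.97], 0], [[0.04, 0, 0.97], 0]]}}

```text
time: 11.08
tool_pos: [0.5691, -0.0428, 0.0633]
ee_rot: [3.141, 0.001, -0.273]
wrist_force: [1.0, -0.3, 0.2]
width: 0.0197
```

```bash
python3 - <<'E'
from h import *
plan([*b2w(.045,-.006),.06]); t=snap('scene','scene9')
cv2.imwrite('pics/sc9.png',cv2.resize(t['pixels'][120:270,220:420,::-1],None,fx=4,fy=4,interpolation=cv2.INTER_CUBIC))
E
```

```text
t 11.0833 tcp [ 0.5691 -0.0428  0.0633] box [ 0.0472 -0.0062] rot [ 3.141e+00  1.000e-03 -2.730e-01] F [ 1.  -0.3  0.2] w 0.019730510716215708 q [-0.17  0.2   1.53 -0.    1.41  1.67]
shift norm [-0.028 -0.002  0.041]
```

View pics/sc9.png

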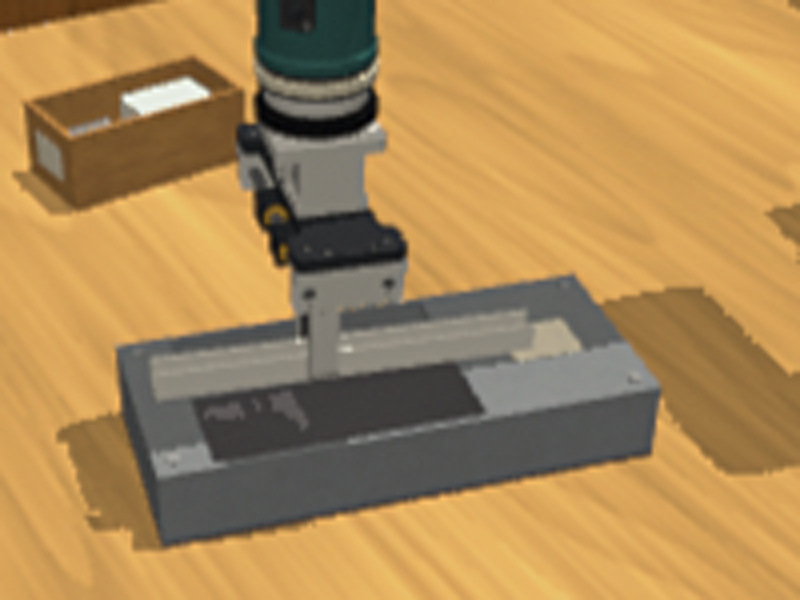

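Emit:
{"fn": "servo_tool", "kwargs": {"rows": [[[0, 0, 0.015], 0], [[0, 0, 0.03], 0], [[0, 0, 0.03], 0], [[0, 0, 0.03], 0]]}}

```text
time: 11.47
tool_pos: [0.5693, -0.0429, 0.0615]
ee_rot: [3.142, 0.0, -0.273]
wrist_force: [0.2, -0.8, 0.5]
width: 0.0192
```

Emit:
{"fn": "servo_tool", "kwargs": {"rows": [[[0, 0, 0.012], 0], [[0, 0, 0.024], 0], [[0, 0, 0.024], 0], [[0, 0, 0.024], 0]]}}

```text
time: 11.8
tool_pos: [0.5694, -0.0429, 0.0613]
ee_rot: [3.142, -0.0, -0.273]
wrist_force: [-3.4, -0.0, 7.7]
width: 0.0199
```

The force jumped to 7.7 N with the TCP stopped at 61 mm, so the rail is seated flat on both covers. Next I'll lift.

Emit:
{"fn": "servo_tool", "kwargs": {"rows": [[[0, 0, -0.05], 0], [[0, 0, -0.13], 0], [[0, 0, -0.23], 0], [[0, 0, -0.35], 0], [[0, 0, -0.47], 0], [[0, 0, -0.6], 0], [[0, 0, -0.73], 0], [[0, 0, -0.84], 0], [[0, 0, -0.92], 0], [[0, 0, -0.97], 0], [[0, 0, -1], 0], [[0, 0, -1], 0]]}}

```text
time: 12.8
tool_pos: [0.5696, -0.0429, 0.14]
ee_rot: [3.142, -0.001, -0.273]
wrist_force: [0.1, 0.4, -1.3]
width: 0.0192
```

Emit:
{"fn": "servo_tool", "kwargs": {"rows": [[[0, 0, -0.05], 0], [[0, 0, -0.12], 0], [[0, 0, -0.2], 0], [[0, 0, -0.26], 0], [[0, 0, -0.3], 0], [[0, 0, -0.3], 0], [[0, 0, -0.3], 0], [[0, 0, -0.3], 0], [[0, 0, -0.3], 0], [[0, 0, -0.3], 0]]}}

```text
time: 13.63
tool_pos: [0.5692, -0.0429, 0.1631]
ee_rot: [3.141, 0.001, -0.273]
wrist_force: [0.1, 0.6, -1.9]
width: 0.0198
```

```bash
python3 - <<'E'
from h import *
plan(None); t=snap('scene','scene10'); snap('wrist','wrist10'); snap('top','top10')
cv2.imwrite('pics/sc10.png',cv2.resize(t['pixels'][90:240,220:420,::-1],None,fx=4,fy=4,interpolation=cv2.INTER_CUBIC))
E
```

```text
t 13.6333 tcp [ 0.5692 -0.0429  0.1631] box [ 0.0474 -0.0062] rot [ 3.141e+00  1.000e-03 -2.730e-01] F [ 0.1  0.6 -1.9] w 0.019778755670989506 q [-0.17  0.15  1.39 -0.    1.61  1.67]
```

View pics/sc10.png

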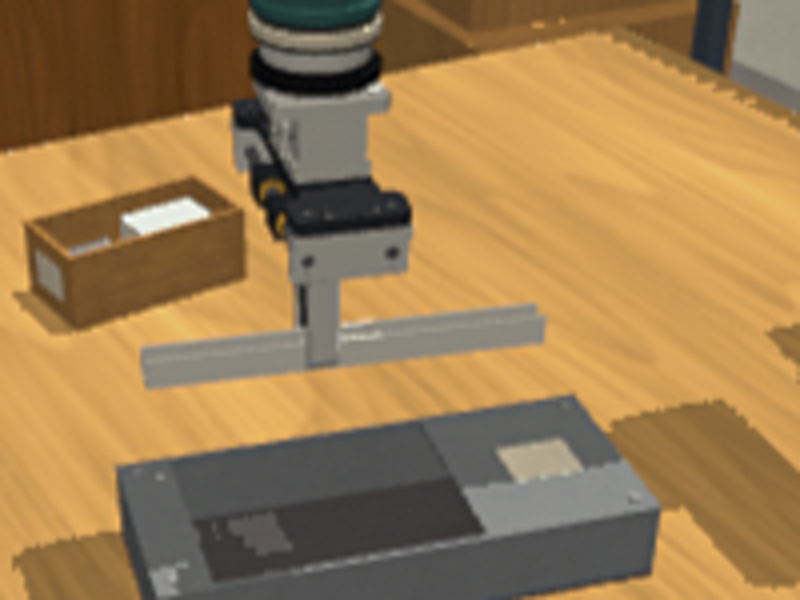

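View pics/wrist10.png

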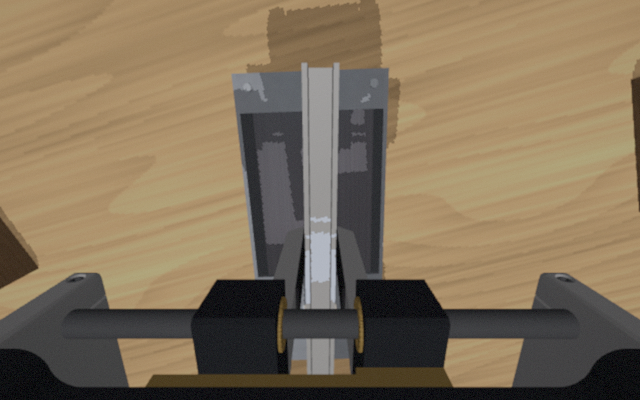

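View pics/top10.png

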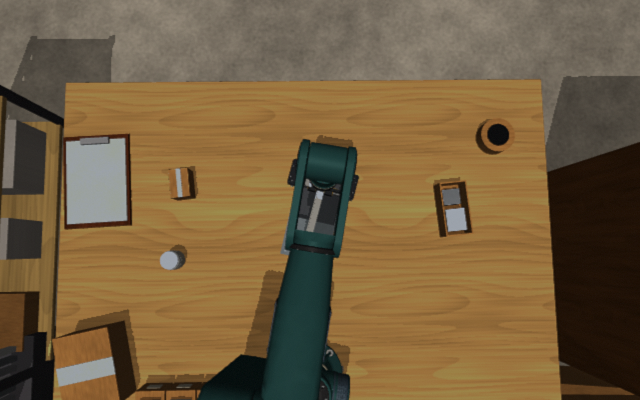

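```bash
python3 - <<'E'
from h import *
from scipy.optimize import brentq
s=load('scene10'); o=robot.get_obs(); 
# near (robot-left, +y) side face: plane through tcp + 10mm along rail normal
yaw=o['ee_rot'][2]; n=np.array([-np.sin(yaw),np.cos(yaw)]); ax=np.array([np.cos(yaw),np.sin(yaw)]); p=o['tool_pos'][:2]+.01*n
for name,c in dict(fb=(148,387),ft=(144,350),rb=(545,342),rt=(543,314)).items():
    uv=np.array(c)/4+[220,90]
    z=brentq(lambda z:(ray(s,[uv],z)[0,:2]-p)@n,0,.4); print(name,round(z,4),((ray(s,[uv],z)[0,:2]-p)@ax).round(4))
print(o['qvel'].round(4))
E
```

```text
fb 0.1608 0.107
ft 0.1873 0.1077
rb 0.1564 -0.153
rt 0.1778 -0.1498
[ 0.0004  0.0006 -0.0011 -0.001  -0.0006 -0.    ]
```

```bash
python3 - <<'E'
from bench import robot
print(robot.close_job())
E
```

```text
the job is handed in; nothing more can be done
None
```

The rail is out of the box. I handed the job in at about 13.7 s of the 40 s allowed, with the rail gripped, still and level about 10 cm above the box.

**What I did:**
- I gripped the rail across its width about 22 mm ahead of its middle and slid it about 44 mm back under the deep cover.
- I lifted it so the cover edge tipped its front end up about 11°, then drew it out diagonally over the short lip.
- The tool can't tilt, so I levelled the rail by lowering it onto the tops of the two covers until it seated, at about 8 N. I then lifted it straight up without letting go.

**Last checks:**
- **Height:** the underside measured 156–161 mm up, about 98 mm or more above the box top.
- **Level:** the rail's bottom edge showed about 1° of tilt and its top edge about 2°, with the front slightly high. The two readings disagree by about a degree, roughly what reading pixels by hand allows.
- **Hold:** the wrist carried −1.9 N, in line with the rail's weight alone. The opening was 19.8 mm, and joint speeds were close to zero.
- **Bystanders:** the carton, bin and can appear unmoved in the top picture, compared by eye.
- **Limits:** the largest force reading I saw was about 8 N. I only read forces at the end of each move, so a brief peak in between would not show.

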